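Roll a sample crate home into the imaging station

ROBOT

A 7-joint arm with a two-finger parallel gripper is mounted at the origin on the work surface. World frame = base frame: x ahead of the robot, y to its left, z up, the work surface at z = 0. Lengths are in m, angles in rad, forces in N, time in s.
With the tool pointing down it reaches from about 0.375 to 0.925 m from the base axis. Payload 3.1 kg.
Tool frame: the origin (TCP) lies between the finger pads; the fingertips stand 19 mm ahead of it and the grasp point (between the pads) is the TCP; z points along the fingers, y is the direction in which the jaws open and shut (so a half turn about z gives the same grasp; the last joint's range is limited). The gripper opens to 85 mm and grips with 20 to 120 N. Pads are 22 mm wide; open, the fingers measure 114 mm over their backs; the gripper's body (76 mm by 85 mm) begins 54 mm behind the grasp point. The pads swing forward as they close: fully open they stand 13 mm farther back than shut.
Start: joints at [1.224, 0.383, 0.044, 1.598, -0.018, 1.161, -0.05], TCP at [0.16, -0.63, 0.25] pointing down, gripper open.
Joint ranges: [-2.61, 2.61], [-0.41, 2.15], [-1.48, 1.57], [0, 2.5], [-1.57, 4.71], [0.05, 1.97], [-2.85, 2.85]. Speed limits (rad/s): [2.79, 2.79, 3.14, 3.14, 3.14, 3.14, 3.14].

INTERFACE

Orientations are given as a unit quaternion [x, y, z, w].
In Python, from bench import move_ptp, movel, move_j, move_gripper, pause, inverse_kinematics, read_camera, camera_params, MotionError, sign_off, look_for, tip_of, read_time_s, read_qpos, read_joint_vel, read_effort, read_eef_pos, read_tcp_rot, read_ft_force, read_ft_torque, read_finger_gap gives the robot as it stands. Calls block until the motion is done:
- move_ptp(position, orientation): joint-space move of the TCP to a pose.
- movel(position, orientation=None, speed=0.15): straight line of the TCP; orientation=None keeps the orientation; speed is the mean speed in m/s.
- move_j(angles): joint-space move.
- move_gripper(opening, effort=None): finger opening in m; effort is the grip in N (None keeps the last); returns when the fingers have stopped.
- pause(seconds).
- inverse_kinematics(position, orientation): joint angles nearest the present ones, or None.
- read_camera(name): name is "scene" or "top" or "wrist"; returns the picture (384x512x3 uint8, red, green, blue); there is no depth.
- camera_params(name): a dict with "K" (3x3 intrinsics, pixels), "dist_coeffs" ([k1, k2, p1, p2, k3] as OpenCV has them; the pictures are not rectified), "camera_from_world" (4x4, takes a point from world to camera coordinates). Camera axes: x right, y down, z forward; pixel columns grow to the right and rows downward; lengths in m; the calibration is good to about 2 mm. A picture is of the moment at which its call begins: read the wrist's pose just before it. camera_params takes no time and is no camera call; for the wrist camera it gives the pose at the moment of the call.
A pose or a line that the arm cannot do raises MotionError and nothing moves.
- sign_off(): hands the job in, once; it reports no verdict.
Trained networks look in the newest picture that a camera, given by its name, has taken for a name from the list of things; names that differ only in an ending like _2 or _b are one class to them, and where a whole thing is asked for, a point or a joint stands for the part that bears it (a point fixed in the world has none). Each returns a list of dicts, best first, with "confidence" (0 to 1); they miss things now and then, are a little off and sometimes report something else, mostly with a low value. They report only what shows in the picture. A call takes as long as a camera call. They do not tell look-alikes from the thing itself.
- look_for(camera, name): "at" ([column, row] in pixels, amid what is visible of it).
- tip_of(camera, name): "at" ([column, row] in pixels: a listed point, or the origin of a listed thing).
Readings, each from a call of its own:
- read_time_s(): time.
- read_qpos(): joint angles.
- read_joint_vel(): joint speeds.
- read_effort(): joint torques, N m.
- read_eef_pos(): TCP position.
- read_tcp_rot(): TCP orientation.
- read_ft_force(): force on the tool from outside, world axes, zero at the start.
- read_ft_torque(): the same for the moment, N m.
- read_finger_gap(): finger opening in m.
Only numpy, scipy, OpenCV 4.12 (cv2) and the standard library are available. Lean on these libraries where they do the work, as an engineer would, in place of code of your own. Each camera call takes 0.05 s, during which the arm holds its last target.

TASK

Push the white sample crate along the roller lane, over the orange one-way catch and in under the imaging station's head until it rests fully home against the end stop, with the catch sprung up behind it; how deep the stop is set differs from day to day, so feel for it and do not ram it. Do not bump the station hard or disturb the things standing about, and leave the crate standing there untouched.

Things in the scene. Friction and masses are not known exactly. Their poses are not given: they have to be found in the camera images.
- lane: Fixed roller lane. Origin on the table under its middle; the crate travels to the lane's own -y (+y is the loading end), x across, z up. Free grey rollers from y = +300 to -244 mm, 34 mm apart, tops at z = 60. Side beams: outer faces x = +-87, tops z = 53. Slippery green guide rails 116 mm apart inside, tops z = 85, from y = +20 to -265; flared lead-ins from y = +92 (160 mm apart) to +20.
- ledge (a point): Centre of the top of a plywood ledge (100 x 200 mm, top 40 mm above the table) beside the lane's loading end, at lane x = 142, y = 190 mm; small things up to 60 mm tall stand on it. Axes as the lane.
- lane_mouth (a point): Point on the lane's centre line at roller-top height (z = 60 mm), at lane y = -60: the vertical plane of the imaging station's opening. Axes as the lane.
- station: Imaging station over the lane's far end, origin and axes as the lane. White head plate 252 x 252 mm, underside z = 199, top 249, from y = -60 to -312; camera on top to z = 327; four 24 mm posts at x = +-114, side panels between (+x one clear). A tool held upright hits the head plate before the crate is home: lean it about 40 degrees, tip forwards under the plate.
- stop_foot (a point): Fixed foot of the end stop, lane y = -300, z = 40 mm. The stop itself slides on it and is set anew each time (not measured): the face of its rubber pads (heights 71 to 99 mm) lies anywhere from lane y = -218 to -252, so the home crate's rear face is 8 to 42 mm inside the opening. Pads yield under 2 mm at 6 N.
- crate_center (a point): Centre of the white sample crate, a closed block 110 (x) x 150 (y) x 70 mm high, 0.6 to 1 kg, on the rollers before the flares, somewhat turned and off centre; axes along its sides. Its rear face (to be pushed) is its +y face, 75 mm from this point. It rolls with about 1 N.
- catch (a joint): Orange sprung one-way catch, 36 mm wide, in mid-lane: a ramp from lane y = -33 rising to a tip at y = -63, 8 mm above the rollers. 0 rad up, about 0.3 when the crate holds it down. Pushing the crate on to it takes some 2 to 6 N; it springs up behind the crate when the rear face is past y = -63.
- seat (a joint): Red presence plunger in the middle of the end stop, spring of under 0.5 N: 0 m when free (then its tip stands 8 mm proud of the pads), 0.008 when the crate touches the pads.
- reagent_jar_c (a point): Small jar, 44 mm across, 60 high, on the ledge; point half-way up. Leave alone.
- calib_block_c (a point): Brass block 45 x 30 x 25 mm on the ledge; its centre. Leave alone.
- flask: Green drinking bottle, 72 mm across, 210 high, upright on the table; origin under its foot. Leave alone.
- mug: Blue mug, 80 mm across, 90 high; origin under its foot. Leave alone.
- sample_box: Cardboard box 90 x 60 x 50 mm; origin under it. Leave alone.
- driver: Screwdriver lying on the table near the right-hand side. Leave alone.
Mind the look-alikes: they are no part of the job. Of the things like the part that bears crate_center, leave any that is purple; of the rest the larger one is meant.

How it is judged:
At the end, for the whole second after the job is handed in: The crate stands level and still on the rollers (within 0.06 rad), square in the lane (within 0.08 rad), its front within 3 mm of the end stop's pads (presence plunger pressed in more than 5 mm), with the orange catch sprung up behind it (under 0.1 rad) (value of joint seat above 0.005 m and value of joint catch below 0.1 rad and y of crate_center in the frame of lane below -0.137 m and angle between crate_center's own z axis and vertical below 0.06 rad and angle between the y axis of crate_center and the y axis of lane, either way round below 0.08 rad and height (world z) of crate_center below 0.102 m and linear speed of crate below 0.01 m/s); the robot touches nothing.
It fails at once if the crate is rammed into the end stop or the station (over 25 N) (contact force between crate and station above 25 N).
It fails at once if the robot bumps the station with more than 20 N (contact force between any of the arm, the fingers and station above 20 N).
It fails at once if the crate is tipped (angle between crate_center's own z axis and vertical above 0.4 rad).
It fails at once if a bystander is moved by more than 20 mm (distance of any of reagent_jar_c, calib_block_c, flask, mug, sample_box, driver from where it was at the start of the episode above 0.02 m).
It also fails if it takes over 43 s, if anything falls off the work surface, if the arm or the gripper's body presses on something with over 40 N, if the wrist force passes 120 N, or if a joint passes its speed limit or range.

## Working session

There is one attempt and no reset: what is moved stays moved. The work goes in short steps, each a Python script; the robot and the scene stay as the last script left them, time stands still between calls to the robot, and variables do not carry over. Pictures are saved under pics/ and viewed, and the job is handed in when it is done.

```bash
mkdir -p pics; ls; python3 - <<'E'
from bench import *
import cv2
for c in ("scene","top","wrist"):
    im=read_camera(c); cv2.imwrite(f"pics/{c}0.png",im[:,:,::-1])
    for n in ("lane","lane_mouth","crate_center","catch","flask","mug","sample_box","driver","stop_foot","ledge"):
        r=tip_of(c,n); print(c,n,[(d["at"],round(d["confidence"],2)) for d in r[:4]])
print(read_time_s(), read_ft_force(),read_tcp_rot())
for c in ("scene","top","wrist"):print(camera_params(c))
E
```

```text
pics
scene lane [([278.4, 213.4], 0.86)]
scene lane_mouth [([268.0, 188.5], 0.71)]
scene crate_center [([391.6, 216.9], 0.96), ([336.0, 227.9], 0.91), ([365.3, 329.4], 0.64)]Traceback (most recent call last):
  File "<stdin>", line 6, in <module>
ValueError: it knows: calib_block, crate_center, driver, flask, lane, lane_mouth, ledge, mug, reagent_jar, sample_box, station, stop_foot
```

```bash
python3 - <<'E'
from bench import *
import cv2
for c in ("scene","top"):
    im=read_camera(c); cv2.imwrite(f"pics/{c}1.png",im[:,:,::-1])
    for n in ("lane","lane_mouth","crate_center","flask","mug","stop_foot","ledge","sample_box","driver"):
        r=tip_of(c,n); print(c,n,[([round(x) for x in d["at"]],round(d["confidence"],2)) for d in r[:4]])
print(read_time_s(), read_ft_force(),read_tcp_rot())
for c in ("scene","top"):print(camera_params(c))
E
```

```text
scene lane [([278, 211], 0.59), ([333, 226], 0.33)]
scene lane_mouth [([268, 189], 0.64)]
scene crate_center [([334, 228], 0.87), ([364, 330], 0.75), ([387, 218], 0.7)]
scene flask [([169, 145], 0.73)]
scene mug [([202, 249], 0.62)]
scene stop_foot [([270, 253], 0.67)]
scene ledge [([293, 269], 0.76)]
scene sample_box [([169, 214], 0.61)]
scene driver []
top lane [([241, 200], 0.92)]
top lane_mouth [([257, 196], 0.68)]
top crate_center [([162, 250], 0.97), ([124, 161], 0.97), ([181, 197], 0.91)]
top flask [([381, 188], 0.62)]
top mug [([255, 132], 0.84), ([376, 188], 0.64)]
top stop_foot [([182, 199], 0.45)]
top ledge [([190, 157], 0.77)]
top sample_box [([303, 131], 0.94)]
top driver [([384, 224], 0.47)]
1.2 [0.49701944 0.06469108 0.31490284] [ 9.92271142e-01  1.24088598e-01  3.25152357e-06 -1.85277048e-05]
{'K': array([[398.82809176,   0.        , 260.00480216],
       [  0.        , 398.82809176, 191.51432739],
       [  0.        ,   0.        ,   1.        ]]), 'dist_coeffs': array([0.02720541, 0.        , 0.        , 0.        , 0.        ]), 'camera_from_world': array([[-0.71028588,  0.70378451, -0.01346576,  0.3896678 ],
       [ 0.53326688,  0.52550911, -0.66292277, -0.22922059],
       [-0.4594784 , -0.47804553, -0.74856668,  1.54542543],
       [ 0.        ,  0.        ,  0.        ,  1.        ]])}
{'K': array([[361.21001945,   0.        , 254.57201903],
       [  0.        , 361.21001945, 189.6033039 ],
       [  0.        ,   0.        ,   1.        ]]), 'dist_coeffs': array([-0.01882898,  0.        ,  0.        ,  0.        ,  0.        ]), 'camera_from_world': array([[ 0.01220382, -0.99982389, -0.01425696, -0.01494086],
       [-0.98529612, -0.00959404, -0.17058579,  0.53228765],
       [ 0.17041897,  0.01612913, -0.98523968,  1.2670325 ],
       [ 0.        ,  0.        ,  0.        ,  1.        ]])}
```

View pics/scene0.png

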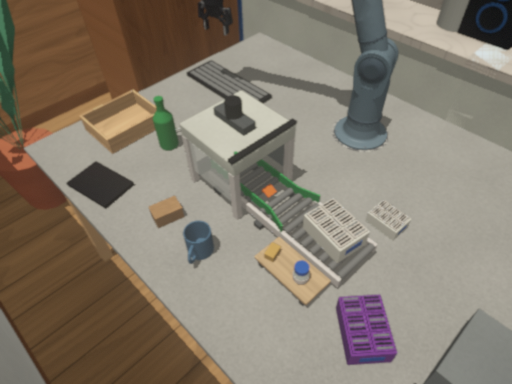

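View pics/top1.png

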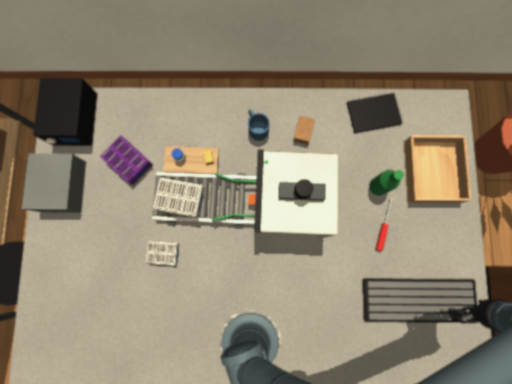

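The pictures show three crate-like things (top view): white on the lane at (181,197), small white at (162,250), purple at (124,161). The larger white one on the lane is the one I want. A close crop will confirm that and give me the features to measure.

```bash
python3 - <<'E'
import cv2
im=cv2.imread("pics/top1.png")
cv2.imwrite("pics/top_crop1.png",cv2.resize(im[140:245,145:265],(800,700),interpolation=cv2.INTER_CUBIC))
cv2.imwrite("pics/top_crop2.png",cv2.resize(im[140:245,245:345],(666,700),interpolation=cv2.INTER_CUBIC))
im=cv2.imread("pics/scene1.png")
cv2.imwrite("pics/sc_crop1.png",cv2.resize(im[150:300,230:390],(800,750)[:1]+(750,),interpolation=cv2.INTER_CUBIC)[:600])
E
```

```text
(no output)
```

View pics/top_crop1.png

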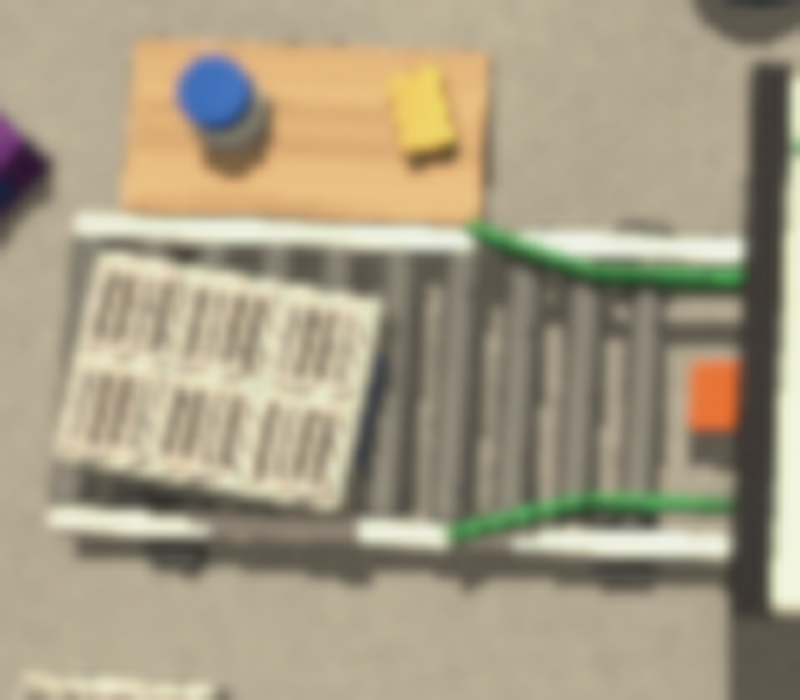

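View pics/top_crop2.png

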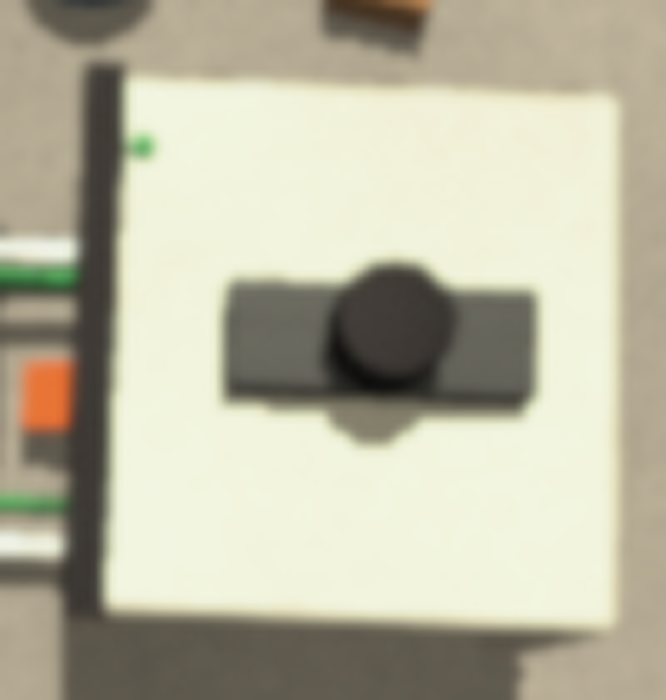

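View pics/sc_crop1.png

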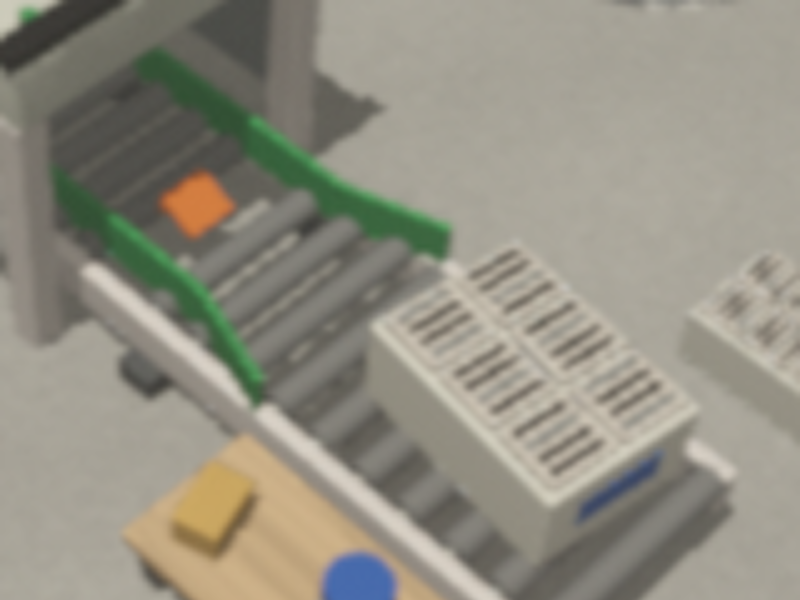

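The crop shows the big white crate with slots on the rollers, turned about 10° (top-face corners at crop (100,252), (385,297), (340,510), (55,457)). The catch is at crop (715,395), just before the station's dark fascia. Next I fit the lane and crate poses.

```bash
cat > h.py <<'E'
import numpy as np, cv2
from scipy.optimize import least_squares
P={}
def proj(c,pts):
    from bench import camera_params
    if c not in P: P[c]=camera_params(c)
    p=P[c];T=p["camera_from_world"]
    r,_=cv2.Rodrigues(T[:3,:3]); o,_=cv2.projectPoints(np.asarray(pts,float).reshape(-1,1,3),r,T[:3,3],p["K"],p["dist_coeffs"]); return o[:,0]
def pl(q,pts):
    pts=np.asarray(pts,float);c,s=np.cos(q[2]),np.sin(q[2])
    return np.c_[q[0]+c*pts[:,0]-s*pts[:,1],q[1]+s*pts[:,0]+c*pts[:,1],pts[:,2]]
def up(crop,off,s): return (np.array(crop,float)+.5)/s-.5+np.array(off)
E
python3 - <<'E'
from h import *
c1=[(475,225),(455,537),(585,268),(583,497),(136,38),(488,48),(482,222),(122,210)]
L=[(.08,.092,.085),(-.08,.092,.085),(.058,.02,.085),(-.058,.02,.085),(.192,.29,.04),(.192,.09,.04),(.092,.09,.04),(.092,.29,.04)]
c2=[(618,95),(615,628),(88,65),(68,612)]
L+=[(.126,-.312,.249),(-.126,-.312,.249),(.126,-.06,.249),(-.126,-.06,.249)]
uv=np.r_[up(c1,(145,140),6.6667),up(c2,(245,140),6.66)]
r=least_squares(lambda q:(proj("top",pl(q,L))-uv).ravel(),[.55,0,0],loss="soft_l1")
print("lane",r.x); print(np.round((proj("top",pl(r.x,L))-uv),1).tolist())
q=r.x
cc=up([(100,252),(385,297),(340,510),(55,457)],(145,140),6.6667)
K=[(.055,.075,.13),(.055,-.075,.13),(-.055,-.075,.13),(-.055,.075,.13)]
k=least_squares(lambda p:(proj("top",pl(p,K))-cc).ravel(),[.55,.2,0])
print("crate",k.x,np.round((proj("top",pl(k.x,K))-cc),1).tolist())
c,s=np.cos(q[2]),np.sin(q[2]);d=k.x[:2]-q[:2];print("crate in lane",c*d[0]+s*d[1],-s*d[0]+c*d[1],k.x[2]-q[2])
# cross-check w/ scene view
kc=pl(k.x,[(0,0,.095)])
print("scene: crate,mouth,lane,foot",proj("scene",kc),proj("scene",pl(q,[(0,-.06,.06),(0,0,0),(0,-.3,.04),(.142,.19,.04)])))
s=cv2.imread("pics/scene1.png")
for pts,col in ((pl(q,L),(0,0,255)),(pl(k.x,K),(255,0,0))):
    for u in proj("scene",pts): cv2.circle(s,(int(round(u[0]*8)),int(round(u[1]*8))),16,col,-1,shift=3)
cv2.imwrite("pics/ov1.png",cv2.resize(s[90:310,170:400],(800,765))[:600])
np.save("lane.npy",q);np.save("crate.npy",k.x)
E
```

```text
lane [ 0.49875187  0.04444648 -0.02912627]
[[-1.5, 0.4], [-1.2, -1.5], [1.9, 0.8], [0.5, -0.9], [0.1, -0.1], [0.4, 0.3], [-0.3, 0.3], [-0.1, 0.1], [0.8, -0.9], [1.1, 0.5], [-0.6, 0.6], [-0.9, -0.5]]
crate [ 0.49218691  0.25118547 -0.16149031] [[0.0, -0.4], [-0.1, 0.2], [0.3, -0.1], [-0.2, 0.3]]
crate in lane -0.012582859089033144 0.2064601173779164 -0.13236404236535912
scene: crate,mouth,lane,foot [[336.31314635 227.71497828]] [[267.77097762 187.73659946]
 [280.54682616 210.02721378]
 [220.82486663 155.16774653]
 [293.20090788 267.10852096]]
```

View pics/ov1.png

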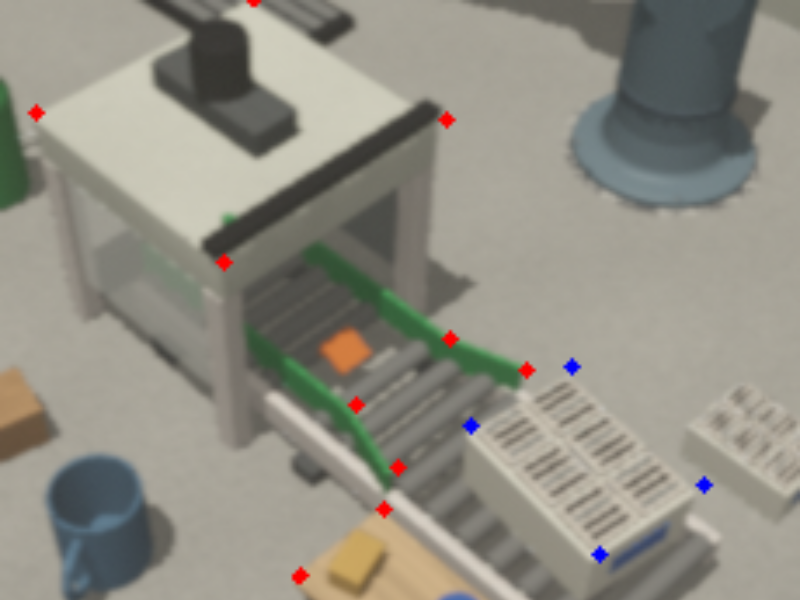

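The fit holds up: the ledge residuals are under 0.5 px, and the crate and mouth agree with the scene view to about 2 px. In lane terms the crate is at x −13, y +206 mm, yaw −0.13 rad. Now the push poses.

```bash
cat >> h.py <<'E'
from scipy.spatial.transform import Rotation as R
q=np.load("lane.npy") if __import__("os").path.exists("lane.npy") else None
LEAN=np.radians(45)
def ori(flip=1,lean=LEAN):
    z=np.array([0,-np.sin(lean),-np.cos(lean)]); y=np.array([flip,0,0.]); x=np.cross(y,z)
    return R.from_euler("z",q[2])*R.from_matrix(np.c_[x,y,z])
def tcp(lx,ly,lz,o):
    "TCP for tip centre at lane coords"
    return pl(q,[(lx,ly,lz)])[0]-0.019*o.as_matrix()[:,2]
E
python3 - <<'E'
from h import *; from bench import *
T=np.linalg.inv(camera_params("wrist")["camera_from_world"]); Rt=R.from_quat(read_tcp_rot()).as_matrix()
print("cam in tool",Rt.T@(T[:3,3]-read_eef_pos()), "cam z in tool",Rt.T@T[:3,2])
for f in (1,-1):
    o=ori(f)
    for p in [(0,.33,.25),(0,.33,.085),(0,.1,.085),(0,-.05,.085),(0,-.1,.085),(0,.12,.35)]:
        s=inverse_kinematics(tcp(*p,o),o.as_quat()); print(f,p,np.round(tcp(*p,o),3),None if s is None else np.round(s,2))
print(read_time_s())
E
```

```text
cam in tool [ 0.0697001  -0.00061189 -0.12501587] cam z in tool [-2.76008965e-01 -7.72695284e-04  9.61154750e-01]
1 (0, 0.33, 0.25) [0.509 0.388 0.263] [-0.68  0.75 -0.39  1.23  0.63  1.93 -1.11]
1 (0, 0.33, 0.085) [0.509 0.388 0.098] [-0.44  1.07 -0.85  1.28  0.95  1.91 -1.38]
1 (0, 0.1, 0.085) [0.502 0.158 0.098] [-0.02  0.88 -0.92  1.74  1.03  1.73 -1.36]
1 (0, -0.05, 0.085) [0.498 0.008 0.098] [ 0.26  0.77 -0.93  1.94  1.12  1.61 -1.25]
1 (0, -0.1, 0.085) [ 0.496 -0.042  0.098] [ 0.36  0.75 -0.93  1.99  1.17  1.56 -1.2 ]
1 (0, 0.12, 0.35) [0.503 0.178 0.363] [-0.11  0.48 -0.82  1.56  0.77  1.94 -1.  ]
-1 (0, 0.33, 0.25) [0.509 0.388 0.263] [-0.68  0.75 -0.39  1.23  0.63  1.93  2.04]
-1 (0, 0.33, 0.085) [0.509 0.388 0.098] [-0.45  1.06 -0.82  1.28  0.94  1.9   1.77]
-1 (0, 0.1, 0.085) [0.502 0.158 0.098] [ 0.05  0.96 -1.04  1.74  1.1   1.81  1.75]
-1 (0, -0.05, 0.085) [0.498 0.008 0.098] [ 0.46  1.04 -1.25  1.93  1.33  1.89  1.81]
-1 (0, -0.1, 0.085) [ 0.496 -0.042  0.098] [ 0.56  1.02 -1.25  1.98  1.37  1.85  1.87]
-1 (0, 0.12, 0.35) [0.503 0.178 0.363] [-0.11  0.48 -0.82  1.56  0.77  1.94  2.14]
1.2
```

```bash
python3 - <<'E'
from h import *; from bench import *
print(np.linalg.norm(read_ft_force()))
p=read_eef_pos(); movel([p[0],p[1],.5],speed=.4); print(read_time_s())
o=ori(1)
move_ptp([.50,.0,.6],ori(1,.3).as_quat()); print(read_time_s(),read_eef_pos(),np.round(read_qpos(),2))
a=inverse_kinematics(tcp(0,.335,.30,o),o.as_quat()); print(np.round(a,2))
move_ptp(tcp(0,.335,.30,o),o.as_quat()); print(read_time_s(),read_eef_pos(),np.round(read_qpos(),2))
move_gripper(.045,20)
print(read_time_s(),read_finger_gap(),read_ft_force())
for c in ("scene","wrist"): cv2.imwrite(f"pics/{c}2.png",read_camera(c)[:,:,::-1])
E
```

```text
0.5919265651674753
1.975
4.5333 [ 0.50031308 -0.00184221  0.59961334] [ 0.61  0.09 -0.94  1.31  0.37  1.86 -0.27]
[-0.82  0.7  -0.17  1.18  0.53  1.95 -1.  ]
6.3 [0.5108151  0.39095685 0.31482284] [-0.82  0.69 -0.17  1.18  0.53  1.95 -1.  ]
6.775 0.044975687658687286 [ 0.00396812 -0.47559535 -0.12730179]
```

View pics/scene2.png

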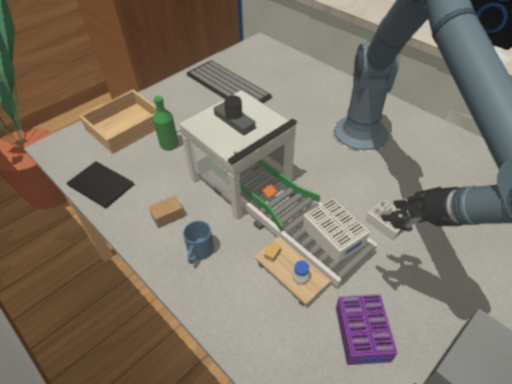

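View pics/wrist2.png

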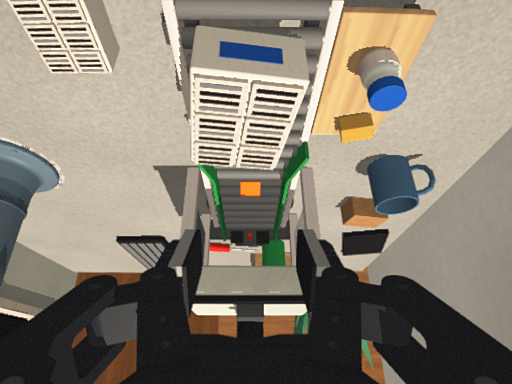

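The wrist view shows the crate's rear face with its blue label squarely ahead, at (250,50). The catch is at (250,188) and the lane is clear. I'll descend and start the push.

```bash
python3 - <<'E'
from h import *; from bench import *
o=ori(1)
movel(tcp(0,.335,.083,o),o.as_quat(),speed=.25); print(read_time_s(),read_ft_force())
f0=np.array(read_ft_force())
y=.335
while y>.215:
    y-=.01; movel(tcp(0,y,.083,o),speed=.12); f=np.array(read_ft_force())-f0; print(round(y,3),np.round(f,2),round(read_time_s(),2))
for c in ("scene","wrist"): cv2.imwrite(f"pics/{c}3.png",read_camera(c)[:,:,::-1])
E
```

```text
7.8917 [0.11023792 0.79289599 0.8452599 ]
0.325 [-0.23 -0.79 -1.23] 8.14
0.315 [ 0.83 -0.33 -1.47] 8.39
0.305 [ 0.25 -1.13 -1.35] 8.64
0.295 [-0.74 -0.49 -1.42] 8.89
0.285 [-1.23 -0.91  0.1 ] 9.14
0.275 [-0.75 -0.44 -0.98] 9.39
0.265 [ 0.35 -1.09 -0.96] 9.64
0.255 [-0.2  -1.   -1.33] 9.89
0.245 [-0.19 -1.11 -2.11] 10.14
0.235 [ 0.19 -0.65 -0.43] 10.39
0.225 [-0.86 -0.85  0.15] 10.64
0.215 [-0.56 -1.43 -1.35] 10.89
```

View pics/scene3.png

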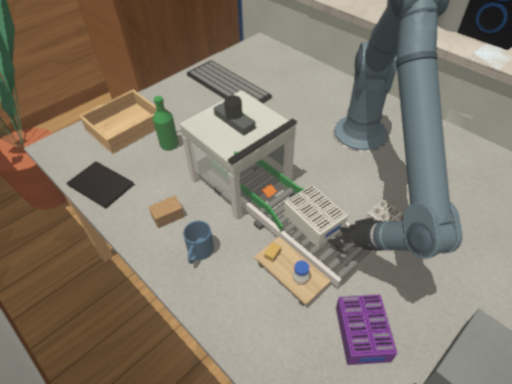

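View pics/wrist3.png

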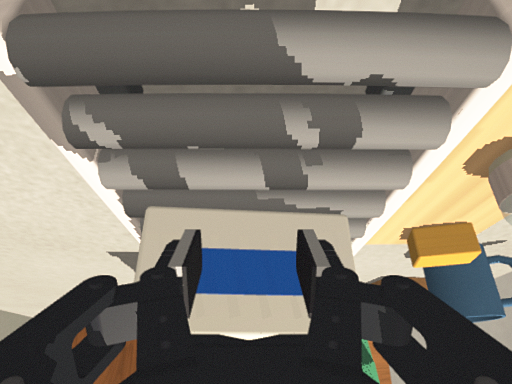

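The crate has squared up against both fingers. I'll go on through the flares and over the catch with a force limit.

```bash
python3 - <<'E'
from h import *; from bench import *
o=ori(1)
y=.215
while y>-.035:
    y-=.01; movel(tcp(0,y,.083,o),speed=.08); f=np.mean([read_ft_force() for _ in range(3)],0); print(round(y,3),np.round(f,1),round(read_time_s(),2))
    if np.linalg.norm(f)>11: print("STOP");break
for c in ("scene","wrist"): cv2.imwrite(f"pics/{c}4.png",read_camera(c)[:,:,::-1])
E
```

```text
0.205 [0.8 1.  0.7] 11.27
0.195 [-1.3  0.6  0.6] 11.54
0.185 [-1.  -1.6  0.1] 11.82
0.175 [-0.4  0.1 -0.6] 12.09
0.165 [-0.6  0.2  1. ] 12.37
0.155 [-0.4 -0.4  0.3] 12.64
0.145 [-0.1 -0.   1. ] 12.92
0.135 [-0.1 -0.   1. ] 13.19
0.125 [0.6 0.4 0.6] 13.47
0.115 [-0.8  0.8  1.5] 13.74
0.105 [-0.2  0.  -0.3] 14.02
0.095 [-0.8 -0.1 -0.3] 14.29
0.085 [0.1 0.5 0.2] 14.57
0.075 [ 0.5  0.1 -0.2] 14.84
0.065 [0.9 0.4 0.8] 15.12
0.055 [-0.1  0.2  0.3] 15.39
0.045 [ 0.2  0.3 -0.6] 15.67
0.035 [0.5 0.9 0.1] 15.94
0.025 [ 0.8  0.3 -0.2] 16.22
0.015 [ 0.5 -0.2 -0.4] 16.49
0.005 [ 0.  -0.5 -0.6] 16.77
-0.005 [ 0.1 -0.2 -1.4] 17.04
-0.015 [-0.3  0.6  0.3] 17.32
-0.025 [-0.3  0.1 -0.2] 17.59
-0.035 [-0.5  0.3  0.1] 17.87
```

View pics/scene4.png

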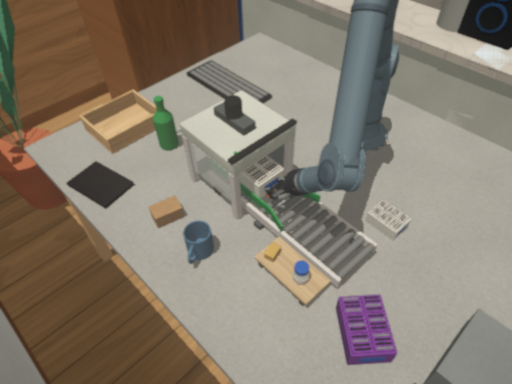

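View pics/wrist4.png

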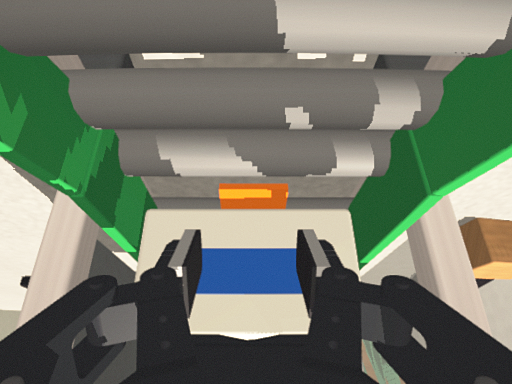

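Over the ramp now: the crate is square between the rails, with part of the catch visible at (253,195). The last stretch goes in slow 2 mm steps, feeling for the stop.

```bash
python3 - <<'E'
from h import *; from bench import *
o=ori(1)
def F():
    a=[]
    for _ in range(4): a.append(read_ft_force()); pause(.02)
    return R.from_euler("z",-q[2]).apply(np.mean(a,0))
y=-.035; n=0
while y>-.112:
    y-=.002; movel(tcp(0,y,.083,o),speed=.04); f=F(); e=pl(-q*0,[read_eef_pos()])[0]-tcp(0,y,.083,o)
    print(round(y,3),np.round(f,1),np.round(e*1e3,1),round(read_time_s(),2))
    if f[1]>3.5: print("CONTACT");break
for c in ("scene","wrist"): cv2.imwrite(f"pics/{c}5.png",read_camera(c)[:,:,::-1])
E
```

```text
-0.037 [-0.4  0.6 -0. ] [-0. -0.  0.] 18.28
-0.039 [-0.4  0.7 -0.4] [ 0.1  0.3 -0. ] 18.6
-0.041 [-0.2  1.1 -0.3] [ 0.  -0.1 -0. ] 18.92
-0.043 [ 0.1  0.9 -0.4] [ 0.  -0.3  0. ] 19.23
-0.045 [-0.1  0.5 -0.1] [-0.  -0.3  0. ] 19.55
-0.047 [-0.2  0.6 -0. ] [-0.  -0.3  0. ] 19.87
-0.049 [ 0.2  0.6 -0.1] [-0.  -0.2 -0. ] 20.18
-0.051 [-0.4  0.8 -0.1] [ 0.  -0.2  0. ] 20.5
-0.053 [0.2 1.  0.2] [-0.  -0.3  0. ] 20.82
-0.055 [-0.1  0.7 -0.4] [-0.  -0.3 -0. ] 21.13
-0.057 [ 0.1  0.7 -0.3] [ 0.  -0.2 -0. ] 21.45
-0.059 [ 0.4  0.4 -0.1] [-0.  -0.2 -0. ] 21.77
-0.061 [ 0.1  0.7 -0.6] [-0.  -0.4  0. ] 22.08
-0.063 [0.3 0.6 0.3] [-0.1 -0.5  0.1] 22.4
-0.065 [ 0.4  0.2 -0.3] [-0.  -0.3  0.1] 22.72
-0.067 [ 0.4  0.3 -0.1] [-0.  -0.2  0. ] 23.03
-0.069 [ 0.2  0.7 -0.3] [-0.  -0.2 -0. ] 23.35
-0.071 [-0.1  0.5 -0.1] [ 0.  -0.2  0. ] 23.67
-0.073 [ 0.1  0.3 -0.5] [-0.  -0.3  0. ] 23.98
-0.075 [-0.3  0.6 -0.6] [-0.  -0.3  0. ] 24.3
-0.077 [-0.5  1.6  0. ] [ 0.   0.4 -0.1] 24.62
-0.079 [-1.7  5.2  2.3] [ 0.1  1.5 -0.1] 24.93
CONTACT
```

View pics/wrist5.png

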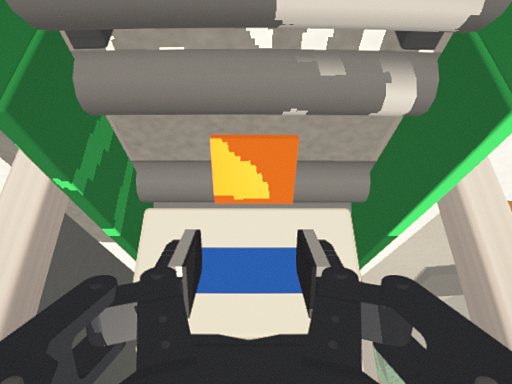

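```bash
python3 - <<'E'
from h import *; from bench import *
pause(.05); f=np.mean([read_ft_force() for _ in range(4)],0); print(f,read_ft_torque())
P["wrist"]=camera_params("wrist")
for z in (.06,.068): print("catch tip z",z,proj("wrist",pl(q,[(-.018,-.063,z),(.018,-.063,z),(-.018,-.033,.06),(.018,-.033,.06)])).round(1).tolist())
for y in (-.06,-.07,-.08,-.085,-.09): print("rear",y,proj("wrist",pl(q,[(-.055,y,.06),(.055,y,.06),(-.055,y,.13),(.055,y,.13)])).round(1).tolist())
s=cv2.imread("pics/scene5.png"); cv2.imwrite("pics/sc5c.png",cv2.resize(s[110:240,200:360],(738,600),interpolation=cv2.INTER_CUBIC))
E
```

```text
[-0.78936181  4.78449863  2.59320335] [ 1.18349177  0.22661832 -0.32377622]
catch tip z 0.06 [[211.7, 186.8], [286.7, 186.9], [204.4, 150.2], [294.5, 150.3]]
catch tip z 0.068 [[210.8, 201.7], [287.7, 201.8], [204.4, 150.2], [294.5, 150.3]]
rear -0.06 [[133.4, 183.6], [365.0, 183.9], [103.2, 345.1], [395.3, 345.3]]
rear -0.07 [[139.6, 193.5], [358.8, 193.7], [112.9, 346.6], [385.4, 346.8]]
rear -0.08 [[145.1, 202.4], [353.2, 202.6], [121.4, 347.9], [376.8, 348.1]]
rear -0.085 [[147.6, 206.5], [350.6, 206.7], [125.2, 348.5], [372.9, 348.7]]
rear -0.09 [[150.0, 210.4], [348.1, 210.6], [128.9, 349.0], [369.2, 349.2]]
```

View pics/sc5c.png

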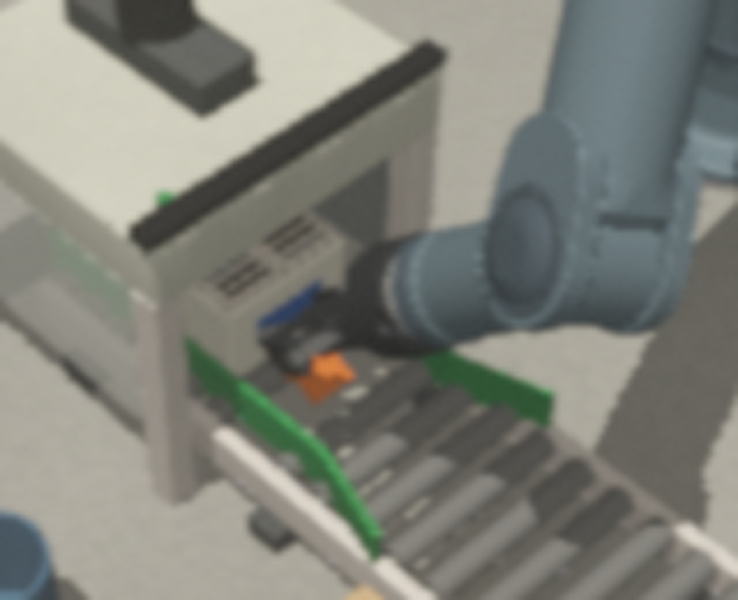

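The pad-like stiffness (about 4 N/mm) matches the stop. The rear face projects at lane y ≈ −86 mm, and the catch tip at row 203 matches the "up" prediction (201.8, against 186.8 when flat). I'll back off and check that the crate stays put.

```bash
python3 - <<'E'
from h import *; from bench import *
o=ori(1)
movel(tcp(0,-.060,.083,o),speed=.03)
movel(tcp(0,-.02,.083,o),speed=.1); pause(.2)
P["wrist"]=camera_params("wrist"); cv2.imwrite("pics/wrist6.png",read_camera("wrist")[:,:,::-1])
print(read_ft_force(),read_time_s())
for z in (.06,.068): print("catch tip z",z,proj("wrist",pl(q,[(-.018,-.063,z),(.018,-.063,z)])).round(1).tolist())
for y in (-.08,-.085,-.09): print("rear",y,proj("wrist",pl(q,[(-.055,y,.06),(.055,y,.06)])).round(1).tolist())
E
```

```text
[-0.19097706 -0.53825619  0.12484771] 26.6667
catch tip z 0.06 [[221.2, 229.9], [278.1, 230.0]]
catch tip z 0.068 [[220.6, 242.0], [278.6, 242.0]]
rear -0.08 [[168.8, 238.9], [330.4, 239.1]]
rear -0.085 [[170.4, 241.4], [328.8, 241.5]]
rear -0.09 [[171.9, 243.8], [327.3, 243.9]]
```

View pics/wrist6.png

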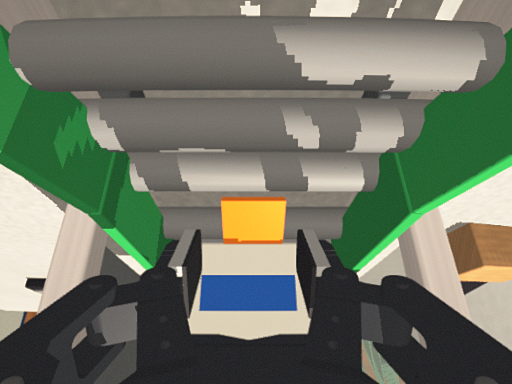

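The crate holds and the catch is up (tip at row 243). The pads may have nudged the crate back slightly, so I'll re-touch gently and release very slowly. The contact position tells me whether it rebounded.

```bash
python3 - <<'E'
from h import *; from bench import *
o=ori(1)
def F():
    a=[]
    for _ in range(3): a.append(read_ft_force()); pause(.01)
    return R.from_euler("z",-q[2]).apply(np.mean(a,0))
movel(tcp(0,-.070,.083,o),speed=.1)
f0=F()
y=-.072
while y>-.0805:
    movel(tcp(0,y,.083,o),speed=.03); f=F(); print(round(y,4),np.round(f,1),np.round((np.array(read_eef_pos())-tcp(0,y,.083,o))*1e3,2),round(read_time_s(),2))
    if f[1]>3: break
    y-=.001
cv2.imwrite("pics/wrist7.png",read_camera("wrist")[:,:,::-1]); T7=read_eef_pos()
movel(tcp(0,y+.005,.083,o),speed=.005)
P["wrist"]=camera_params("wrist"); cv2.imwrite("pics/wrist8.png",read_camera("wrist")[:,:,::-1])
print(read_time_s(),F())
E
python3 - <<'E'
import cv2;import numpy as np
a=[cv2.imread(f"pics/wrist{i}.png")[200:345,130:370] for i in (7,8)]
cv2.imwrite("pics/cmp.png",cv2.resize(np.hstack(a),(800,241*1)))
E
```

```text
-0.072 [-0.4 -0.4 -0.2] [ 0.14  0.57 -0.07] 27.62
-0.073 [ 0.4  0.1 -0.1] [ 0.02  0.04 -0.03] 27.89
-0.074 [-0.1 -0.2 -0.1] [-0.04 -0.1   0.01] 28.17
-0.075 [ 0.  -0.3  0.1] [-0.04 -0.11  0.  ] 28.44
-0.076 [-0.2  0.1  0.4] [ 0.   -0.07  0.01] 28.72
-0.077 [-0.7  1.8  0. ] [ 0.11  0.55 -0.04] 28.99
-0.078 [-0.7  4.5  1.5] [ 0.14  1.07 -0.06] 29.27
30.5167 [-0.27422829  0.29140235 -0.16016792]
```

View pics/cmp.png

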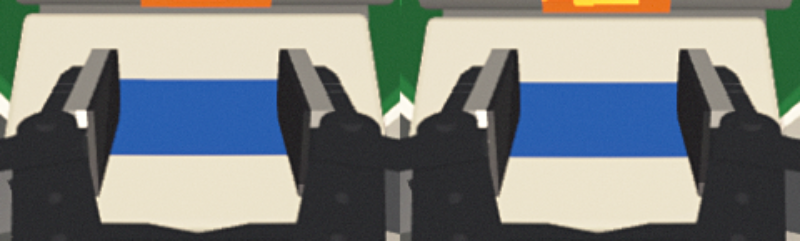

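The contact came at the same spot (−76 to −77 mm) with nothing felt before it, so the crate had not rebounded. Now I retreat and do the final check.

```bash
python3 - <<'E'
from h import *; from bench import *
o=ori(1)
movel(tcp(0,.06,.083,o),speed=.1)
movel(tcp(0,.16,.2,o),speed=.2)
P["wrist"]=camera_params("wrist"); w=read_camera("wrist"); cv2.imwrite("pics/wrist9.png",w[:,:,::-1])
t=read_camera("top"); cv2.imwrite("pics/top9.png",t[:,:,::-1])
for y in (-.08,-.085,-.09): print("rear",y,proj("wrist",pl(q,[(-.055,y,.06),(.055,y,.06),(-.055,y,.13)])).round(1).tolist())
print("catch",proj("wrist",pl(q,[(0,-.063,.06),(0,-.063,.068)])).round(1).tolist(),read_time_s())
E
```

```text
rear -0.08 [[208.4, 202.2], [290.9, 202.4], [205.0, 253.2]]
rear -0.085 [[208.8, 203.9], [290.4, 204.0], [205.5, 254.4]]
rear -0.09 [[209.2, 205.5], [290.0, 205.6], [205.9, 255.6]]
catch [[249.7, 196.5], [249.7, 202.1]] 33.0417
```

View pics/wrist9.png

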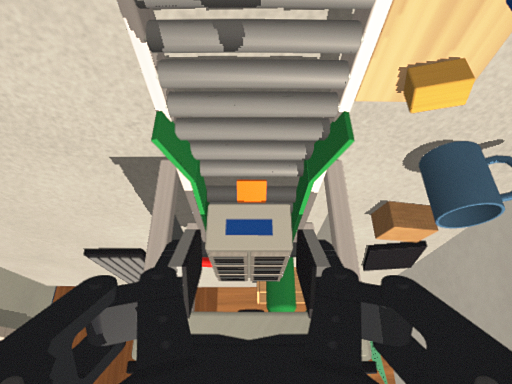

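View pics/top9.png

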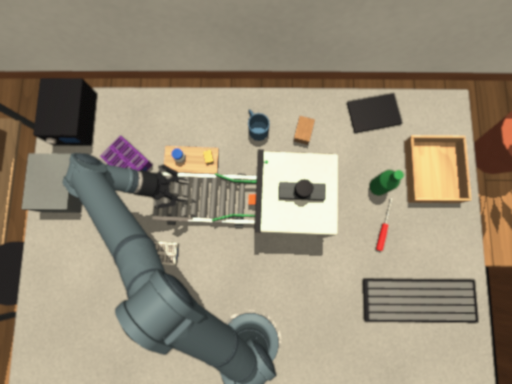

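The last pictures show the crate square at (249,205) with the catch up in front of it. Jar, block, mug, bottle, box and screwdriver are where they were in the first picture. Handing in.

```bash
python3 -c "
from bench import *
print(read_ft_force(),read_time_s()); print(sign_off())"
```

```text
[-0.46131818 -0.09669647 -0.15994378] 33.0417
the job is handed in; nothing more can be done
None
```

The crate is home against the end stop with the orange catch sprung up behind it. I handed the job in at 33.0 s of the 43 s allowed, and no verdict was reported.

**What I did:** I pushed the larger white crate with the tool leaned 45° and both fingertips on its rear face. That squared it up, then it went through the flares and over the catch. I felt for the stop in 1 to 2 mm steps, reaching about 5 N, and then drew the tool back clear.

**Last checks:**
- **Home position:** a second, gentle touch met the stop at the same place to within about 1 mm, so the crate had not rolled back. Its rear face is about 26 mm inside the opening, within the 8 to 42 mm range.
- **Catch:** its tip appears where a raised catch should be (row 203 against 202 predicted, or 187 if it were flat).
- **Surroundings:** the crate looks square in the wrist picture, and nothing standing about appears to have moved.

**What was not confirmed:**
- **Plunger:** I could not see it directly. That it is pressed in is inferred from the contact position and stiffness.
- **Catch force:** the 2 to 6 N expected on the catch never showed in the force readings, which were taken at rest between steps.
- **Scene camera:** it put some edges up to about 5 px (at a guess, 15 mm) off the top-camera fit, so I relied on touch for the end position.

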